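# Set up the sample viewing stand

## Task

Set up the viewing stand for the next school group: swing its clamp out of the way, lower the aluminium viewing plate onto the round and the diamond pin until it lies flush on the stand, and swing the clamp back fully over the plate's edge. Then take every sample jar off the drying rack and stand each upright inside a marked circle of its own on the plate, and only when all are there push the switch lever right over, away from the robot, to turn on the light. Leave the other things on the counter where they are.

Things in the scene. Friction and masses are not known exactly. Their poses are not given: they have to be found in the camera images.
- plate_grip (a point): centre of the black grip bar of the loose viewing plate. Plate: flat aluminium sheet 170 (x) x 220 (y) x 8 mm, 0.45 kg. The bar runs along the plate's x through its centre, 76 long, 18 wide (y), 28 high; this point is 50 mm above the plate's underside and the bar's lower face 28 mm above the plate's top. Axes are the plate's, z up.
- round_hole (a point): centre, at the underside of the plate, of its larger hole (20 mm), 90 mm from the plate's centre to its -y side; it belongs over the round pin.
- diamond_hole (a point): centre, at the underside of the plate, of its smaller hole (15 mm), 90 mm from the plate's centre to its +y side; it belongs over the diamond pin.
- round_pin (a point): foot of the round pin (18 mm, 21 mm tall, top 5 mm coned) on the fixed viewing stand, on the stand's top face (40 mm above the table, on which the plate comes to lie). Axes are the stand's: x away from the robot, y from the round to the diamond pin, z up. The plate's seat is centred half-way between the pins.
- diamond_pin (a point): foot of the diamond pin (13 mm across x, 7 mm along y, 21 mm tall, top coned), 180 mm to +y of the round pin, same height and axes. The stand is a grey light box reaching 155 mm to -x, 100 mm to +x, 130 mm to -y and 185 mm to +y of the seat's centre.
- clamp (a joint): swing clamp, rad: 0 = closed on its stop, steel arm along the stand's +x over the near edge of the seat, 3 mm above a seated plate; grows to 1.6 = open, arm swung counter-clockwise (seen from above) to the stand's +y, clear of the seat. Stays where it is left (about 1 N at the post). Below about 0.7 it blocks the plate from being set down or lifted.
- clamp_post (a point): the clamp's upright black round post, 15 mm thick and 46 mm tall, 38 mm along the arm from the clamp's vertical axis, which stands 125 mm to the stand's -x of the seat's centre; this point is about half-way up the post, 20 mm below its top and 26 mm above the arm.
- switch (a joint): light switch, a toggle lever on the stand's +y wing, rad: 0 = off, leaning to the stand's -x (towards the robot); 1.0 = on, leaning to +x (away). It stays where it is left.
- switch_tip (a point): tip of the switch lever, which is 80 mm long and upright at 0.5 rad, its tip (centre of a 26 mm black ball) then 142 mm above the table; the lever pivots about an axis along the stand's y, so the tip travels about 77 mm along x.
- rack: fixed wooden drying rack, origin at the middle of its foot (130 x 160 mm), z up. A rail along its y, top at 145 mm, carries four flat steel pegs, two to -x and two to +x, at y = -45 and +45 mm; each peg is 14 mm wide, top at 145 mm, reaches out to 61 mm from the rail's mid-line and ends in a lip 12 mm high.
- knob_a (a point): centre of the upright blue grip knob (18 mm thick, 40 tall) on a sample jar, 132 mm above the jar's underside. Jar: closed glass, 56 mm across, 60 high, blue lid, about 0.15 kg; over the lid a steel arch handle whose flat top strap (56 mm along y, 14 wide) carries the knob; strap underside 108 mm above the jar's underside. May be absent.
- knob_b (a point): same for another such jar. Each jar hangs at the start with its strap lying across a rack peg, the jar's body below the peg: to unhook it, lift it 15 to 38 mm, then draw it outward along the peg (away from the rail) by 55 mm or more before lifting further. May be absent.
- knob_c (a point): same for another such jar, hanging on another peg. May be absent.
- knob_d (a point): same for another such jar, hanging on another peg. May be absent.
- circle_1 (a point): centre of a marked circle (white disc with black rim, 70 mm) on the plate's top, at x -46, y -45 mm from the plate's centre.
- circle_2 (a point): centre of a marked circle (white disc with black rim, 70 mm) on the plate's top, at x -46, y +45 mm from the plate's centre.
- circle_3 (a point): centre of a marked circle (white disc with black rim, 70 mm) on the plate's top, at x +46, y -45 mm from the plate's centre.
- circle_4 (a point): centre of a marked circle (white disc with black rim, 70 mm) on the plate's top, at x +46, y +45 mm from the plate's centre.
- beaker_1: bystander: small glass beaker, 70 mm wide, 85 mm high; origin at the middle of its underside (a lying thing: its middle).
- beaker_2: bystander: glass beaker, 84 mm wide, 110 mm high; origin at the middle of its underside (a lying thing: its middle).
- bottle: bystander: glass bottle, 72 mm wide, 170 mm high; origin at the middle of its underside (a lying thing: its middle).
- tub: bystander: clear tub with white lid, 70 mm wide, 70 mm high; origin at the middle of its underside (a lying thing: its middle).
- bowl: bystander: white bowl, 100 mm wide, 45 mm high; origin at the middle of its underside (a lying thing: its middle).
- brush: bystander: brush lying flat; origin at the middle of its underside (a lying thing: its middle).

How it is judged:
By the outcome, as a careful person would: the job done as asked, in the order asked, and still so for the second after the job is handed in, with the robot touching nothing.
Of jar_a, jar_b, jar_c, jar_d only 2 to 4 are there at a start; the rules pass over those that are not, and their reading is None.
At some moment in a run one of plate may be knocked a few centimetres aside while the robot is not near it.
It also fails if it takes over 210 s, if anything falls off the work surface, if the arm or the gripper's body presses on something with over 40 N, if the wrist force passes 120 N, or if a joint passes its speed limit or range.

## Robot

A 6-joint arm with a two-finger parallel gripper is mounted at the origin on the work surface. World frame = base frame: x ahead of the robot, y to its left, z up, the work surface at z = 0. Lengths are in m, angles in rad, forces in N, time in s.
With the tool pointing down it reaches from about 0.25 to 0.8 m from the base axis. Payload 8.5 kg.
Tool frame: the origin (TCP) lies between the finger pads; the fingertips stand 11 mm ahead of it and the grasp point (between the pads) lies 8 mm behind it; z points along the fingers, y is the line along which they close (so a half turn about z gives the same grasp; the last joint's range is limited). The gripper opens to 85 mm and grips with 20 to 120 N. Pads are 22 mm wide; open, the fingers measure 114 mm over their backs; the gripper's body (76 mm by 85 mm) begins 54 mm behind the grasp point. The pads swing forward as they close: fully open they stand 13 mm farther back than shut.
Start: joints at [-1.125, 0.238, -0.013, 1.319, 0, 1.571], TCP at [0.226, -0.474, 0.222] pointing down, gripper open.
Joint ranges: [-2.66, 2.66], [-1.03, 1.9], [-1.14, 1.46], [-1.82, 2.27], [-1.45, 1.34], [-3.14, 3.14]. Speed limits (rad/s): [2.22, 2.22, 2.79, 3.14, 3.14, 3.14].

## Interface

Orientations are given as a unit quaternion [x, y, z, w].
In Python, from plant import arm, planner, monitor, read_camera, job gives the robot as it stands. The module is installed in compiled form; this text tells all that it offers. Calls block until the motion is done:
- arm.move_pose(position, orientation): joint-space move of the TCP to a pose.
- arm.servo_line(position, rot=None, velocity=0.15, force_limit=None): straight line of the TCP; rot=None keeps the orientation; velocity is the mean speed in m/s. With force_limit (N) it stops when the force on the tool has changed by that much, and returns True; else False.
- arm.set_joints(angles): joint-space move.
- arm.grip(opening, grip_force=None): opening from 0.0 (shut) to 1.0 (fully open); grip_force is the grip in N (None keeps the last); returns when the fingers have stopped.
- arm.dwell(seconds).
- planner.solve_ik(position, orientation): joint angles nearest the present ones, or None.
- monitor.sense(): the state.
- read_camera(name): name is "scene" or "side" or "wrist"; returns a dict with "pixels" (400x640x3 uint8, blue, green, red), "depth" (400x640 float32, m along the optical axis (not along the pixel's ray), 0 where there is no reading), "intrinsics" (3x3 intrinsics, pixels), "T" (4x4, takes a point from camera to world coordinates). Camera axes: x right, y up, looking along -z (the intrinsics and any distortion apply to the point x, -y, -z); pixel columns grow to the right and rows downward; lengths in m; the calibration is good to about 2 mm. A picture is of the moment at which its call begins.
A pose or a line that the arm cannot do raises arm.IKError and nothing moves.
- job.job_done(): hands the job in; it is judged then, once.
The state is a dict: "clock": time; "joints": joint angles; "qd": joint speeds; "joint_torque": joint torques, N m; "tcp_pos": TCP position; "eef_rot": TCP orientation; "ft_force": force on the tool from outside, world axes, zero at the start; "wrist_torque": the same for the moment, N m; "width": opening from 0.0 (shut) to 1.0 (fully open); "gripper_force": force on a finger pad.
Only numpy, scipy, OpenCV 4.12 (cv2) and the standard library are available. Lean on these libraries where they do the work, as an engineer would, in place of code of your own. Each camera call takes 0.05 s, during which the arm holds its last target. There are 200 camera calls.

## Working session

There is one attempt and no reset: what is moved stays moved. The work goes in short steps, each a Python script; the robot and the scene stay as the last script left them, time stands still between calls to the robot, and variables do not carry over. Pictures are saved under pics/ and viewed, at most 14 in all, crops included, and the job is handed in when it is done.

```bash
mkdir -p pics && ls
python3 - <<'E'
from plant import arm, planner, monitor, read_camera, job
import cv2, numpy as np, pickle
for n in ("scene","side","wrist"):
    d=read_camera(n); cv2.imwrite(f"pics/{n}0.png",d["pixels"]); pickle.dump(d,open(f"{n}0.pkl","wb"))
    print(n,d["intrinsics"].tolist(),np.round(d["T"],3).tolist(),(d["depth"]>0).mean(),d.keys())
s=monitor.sense();print(s)
E
```

```text
pics
scene [[440.2761250725799, 0.0, 317.6595520370882], [0.0, 440.2761250725799, 192.99100958976177], [0.0, 0.0, 1.0]] [[-0.604, -0.638, 0.477, 1.142], [0.797, -0.488, 0.355, 0.434], [0.006, 0.595, 0.804, 1.113], [0.0, 0.0, 0.0, 1.0]] 0.99598828125 dict_keys(['pixels', 'depth', 'intrinsics', 'T'])
side [[483.4404547437133, 0.0, 319.67516923386233], [0.0, 483.4404547437133, 199.42978685391333], [0.0, 0.0, 1.0]] [[-0.944, 0.227, -0.241, 0.179], [-0.331, -0.673, 0.662, 1.106], [-0.012, 0.704, 0.71, 1.306], [0.0, 0.0, 0.0, 1.0]] 0.99595703125 dict_keys(['pixels', 'depth', 'intrinsics', 'T'])
wrist [[347.6115251104405, 0.0, 312.52540479981997], [0.0, 347.6115251104405, 195.10701061215173], [0.0, 0.0, 1.0]] [[0.431, 0.862, 0.266, 0.294], [-0.902, 0.413, 0.125, -0.441], [-0.002, -0.293, 0.956, 0.374], [0.0, 0.0, 0.0, 1.0]] 0.9957734375 dict_keys(['pixels', 'depth', 'intrinsics', 'T'])
{'clock': 0.15, 'joints': array([-1.12500986e+00,  2.38675137e-01, -1.40640618e-02,  1.31920642e+00,
        2.41114255e-05,  1.57082400e+00]), 'qd': array([-0.00066504, -0.0017456 ,  0.00179341,  0.00123166, -0.0023926 ,
        0.00297031]), 'joint_torque': array([ 5.95887122e-04, -5.39078522e+01,  3.46597731e+01,  1.45017725e-02,
        3.61732873e-05,  1.09348383e-05]), 'tcp_pos': array([ 0.22622588, -0.4733881 ,  0.2217071 ]), 'eef_rot': array([ 9.75264875e-01,  2.21038670e-01, -1.15276523e-04, -5.63091285e-04]), 'ft_force': array([ 0.39198014, -0.09256556,  0.31616198]), 'wrist_torque': array([0.04054412, 0.00892619, 0.04591464]), 'gripper_force': 0.0, 'width': 1.002633176567573}
```

View pics/scene0.png

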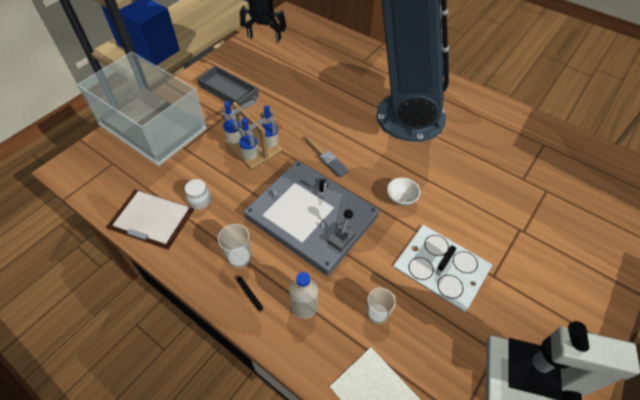

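View pics/side0.png

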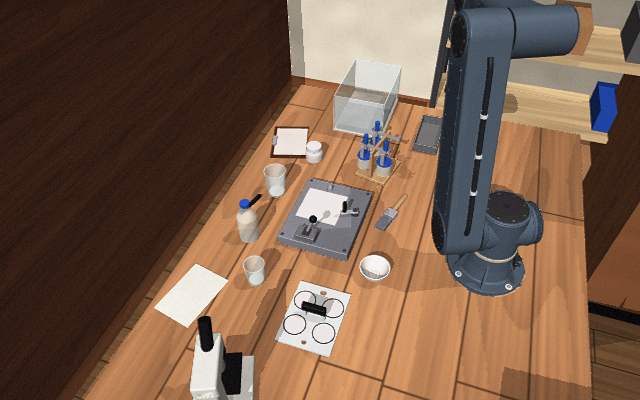

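The scene view shows the plate at about (445,265), the stand at (312,217) with its clamp post at (322,184) and switch ball at (348,214), and a rack with three blue knobs at (228,107), (243,124) and (267,112). The side view agrees, with the plate at (315,318), the stand at (325,220) and the knobs at (366,155), (377,127) and (386,147).

```bash
cat > h.py <<'E'
import numpy as np, cv2, pickle
def cloud(d):
    K,T=d["intrinsics"],d["T"]; z=d["depth"]; v,u=np.mgrid[0:400,0:640]
    P=np.stack([(u-K[0,2])/K[0,0]*z,-(v-K[1,2])/K[1,1]*z,-z],-1)
    return P@T[:3,:3].T+T[:3,3]
def ray(d,u,v,h):
    """world point on plane z=h seen at pixel(s) u,v"""
    K,T=d["intrinsics"],d["T"]
    r=T[:3,:3]@np.array([(u-K[0,2])/K[0,0],-(v-K[1,2])/K[1,1],-1.0])
    o=T[:3,3]; return o+r*(h-o[2])/r[2]
def blobs(mask,amin=8):
    n,l,s,c=cv2.connectedComponentsWithStats(mask.astype(np.uint8)); 
    return [(c[i],s[i,4],l==i) for i in range(1,n) if s[i,4]>=amin]
def tri(d1,p1,d2,p2):
    A=[];b=[]
    for d,p in((d1,p1),(d2,p2)):
        K,T=d["intrinsics"],d["T"]
        r=T[:3,:3]@np.array([(p[0]-K[0,2])/K[0,0],-(p[1]-K[1,2])/K[1,1],-1.0]); r/=np.linalg.norm(r)
        M=np.eye(3)-np.outer(r,r); A.append(M); b.append(M@T[:3,3])
    x=np.linalg.lstsq(np.vstack(A),np.hstack(b),rcond=None)[0]
    return x
E
python3 - <<'E'
from h import *
np.set_printoptions(precision=3,suppress=True)
for n,S in (("scene",[(200,80,300,180),(380,210,520,320),(230,150,390,280)]),("side",[(340,110,420,200),(260,270,370,370),(270,170,380,265)])):
    d=pickle.load(open(n+"0.pkl","rb")); P=cloud(d); I=d["pixels"].astype(int); b,g,r=I[...,0],I[...,1],I[...,2]
    hsv=cv2.cvtColor(d["pixels"],cv2.COLOR_BGR2HSV)
    print(n,"table z",np.median(P[300:,250:350][...,2]) )
    def sub(m,R):
        k=np.zeros_like(m); k[R[1]:R[3],R[0]:R[2]]=m[R[1]:R[3],R[0]:R[2]]; return k
    blue=sub((hsv[...,0]>100)&(hsv[...,0]<130)&(hsv[...,1]>150)&(b>60),S[0])
    for c,a,m in blobs(blue): print("blue",c,a,np.median(P[m],0),P[m][:,2].min(),P[m][:,2].max())
    dark=sub(I.max(-1)<50,S[1])
    for c,a,m in blobs(dark): print("plate dark",c,a,np.median(P[m],0))
    bright=sub((hsv[...,1]<60)&(I.max(-1)>120),S[1])
    for c,a,m in blobs(bright,200):
        q=P[m]; q=q[q[:,2]<.02]; print("plate",c,a,cv2.minAreaRect(q[:,:2].astype(np.float32)),np.median(q,0))
    dark=sub(I.max(-1)<45,S[2])
    for c,a,m in blobs(dark,6): print("stand dark",c,a,np.median(P[m],0),P[m][:,2].max())
    st=sub(abs(P[...,2]-.04)<.008,S[2])
    q=P[st]; print("stand",cv2.minAreaRect(q[:,:2].astype(np.float32)),np.median(q,0))
def crop(n,R,f):
    x0,y0,x1,y1=R; return cv2.resize(cv2.imread(f"pics/{n}0.png")[y0:y1,x0:x1],None,fx=f,fy=f,interpolation=cv2.INTER_CUBIC)
a=crop("scene",(240,150,390,275),4)
cv2.imwrite("pics/c1.png",a)
E
```

```text
scene table z 0.00032591596997844086
blue [227.481 106.907] 54 [ 0.49  -0.401  0.178] 0.1517433602266558 0.19212961517233074
blue [266.776 111.98 ] 49 [ 0.43  -0.294  0.17 ] 0.15007672904011893 0.1909817398063579
blue [244.58 123.7 ] 50 [ 0.512 -0.31   0.177] 0.14844410875826886 0.1929640047690483
blue [228.734 125.936] 94 [ 0.5   -0.407  0.097] 0.08807162692093473 0.1023171155903233
blue [268.135 129.432] 74 [ 0.432 -0.295  0.096] 0.08812943923015615 0.10247015195235165
blue [245.    142.472] 108 [ 0.521 -0.316  0.097] 0.08393260047772033 1.1131599261998264
plate dark [446.152 257.855] 138 [0.483 0.374 0.064]
plate [443.351 267.336] 4164 ((0.47255995869636536, 0.3728758990764618), (0.17514897882938385, 0.224096417427063), 0.2080783098936081) [0.481 0.385 0.009]
plate [384.37  303.798] 262 ((0.6861336827278137, 0.31352466344833374), (0.04900825768709183, 0.017243050038814545), 55.670021057128906) [0.678 0.306 0.006]
stand dark [320.844 185.022] 45 [ 0.506 -0.028  0.091] 0.10770378021253402
stand dark [347.836 213.636] 55 [0.574 0.112 0.147] 1.1131599261998264
stand dark [239.    278.
[... 545 characters left out ...]
516535723 0.19338755872588798
blue [364.676 154.746] 71 [ 0.503 -0.304  0.096] 0.08526898526635707 0.1034599822750677
blue [384.671 161.902] 82 [ 0.418 -0.29   0.096] 0.08674585532415025 0.10274891563561184
plate dark [313.73  308.172] 204 [0.468 0.38  0.06 ]
plate [313.118 319.286] 3179 ((0.47198671102523804, 0.37168341875076294), (0.17206551134586334, 0.22922948002815247), 0.32466578483581543) [0.467 0.392 0.008]
stand dark [344.5   206.529] 34 [ 0.498 -0.025  0.087] 0.10728195959908948
stand dark [312.775 219.   ] 40 [0.564 0.116 0.145] 0.15267978768046642
stand ((0.5815786123275757, -0.02400338649749756), (0.4091795086860657, 0.4662990868091583), 14.40045166015625) [ 0.551 -0.007  0.04 ]
```

View pics/c1.png

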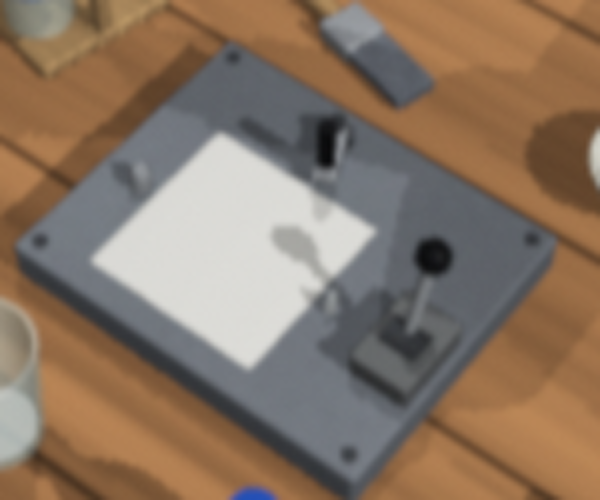

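The crop shows the stand: round pin at scene px (272,194), diamond pin at (321,225), and the clamp closed with its post at (322,185). The switch leans towards the robot. Next I take a closer wrist look over the stand.

```bash
cat >> h.py <<'E'
from plant import arm, planner, monitor, read_camera, job
np.set_printoptions(precision=4,suppress=True)
def Q(phi): return [np.cos(phi/2),np.sin(phi/2),0,0]   # tool down, tool x at angle phi, pads close along phi-90deg
def snap(n,name):
    d=read_camera(n); cv2.imwrite(f"pics/{name}.png",d["pixels"]); pickle.dump(d,open(f"{name}.pkl","wb")); return d
def lin(p,phi=None,v=0.15,f=None):
    return arm.servo_line(list(p),None if phi is None else Q(phi),velocity=v,force_limit=f)
def st():
    s=monitor.sense(); print("t%.1f"%s["clock"],"tcp",s["tcp_pos"],"F",s["ft_force"],"w%.3f"%s["width"],"g%.1f"%s["gripper_force"],"q",s["joints"]); return s
E
python3 - <<'E'
from h import *
d=pickle.load(open("scene0.pkl","rb")); e=pickle.load(open("side0.pkl","rb"))
print("pins",ray(d,272,194,.052),ray(d,321,225,.052))
print("knobs",tri(d,(227.5,106.9),e,(376.9,125.6)),tri(d,(244.6,123.7),e,(365.5,138.7)),tri(d,(266.8,112),e,(385.5,145.3)))
print("switch",tri(d,(347.8,213.6),e,(312.8,219)),"post",tri(d,(320.8,185),e,(344.5,206.5)))
for phi in (0,np.pi/2,-np.pi/2): print(phi,planner.solve_ik([.62,0,.40],Q(phi)))
arm.move_pose([.60,0,.40],Q(0)); st()
snap("wrist","w1")
E
```

```text
pins [ 0.5977 -0.1412  0.052 ] [0.5963 0.041  0.052 ]
knobs [ 0.4867 -0.4065  0.17  ] [ 0.5074 -0.3157  0.1681] [ 0.4266 -0.2983  0.1681]
switch [0.5671 0.1073 0.1357] post [ 0.4999 -0.0322  0.0804]
0 [ 0.      0.4527  0.7633  1.8813  0.     -3.1416]
1.5707963267948966 [0.     0.4527 0.7633 1.8813 0.     1.5708]
-1.5707963267948966 [ 0.      0.4527  0.7633  1.8813  0.     -1.5708]
t4.0 tcp [ 0.6    -0.0003  0.3999] F [-0.355   0.0299 -0.0938] w1.004 g0.0 q [-0.0004  0.4064  0.687   1.8515 -0.0001 -3.1414]
```

View pics/w1.png

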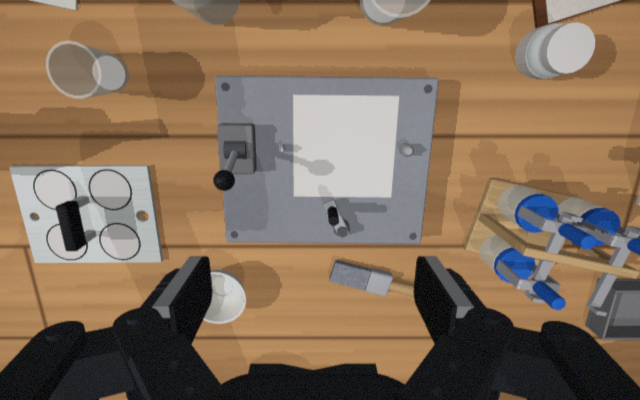

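The wrist view shows the round pin at (407,150), the diamond pin at (282,148) and the clamp post at (333,212), with its axis near (343,228), so the clamp is already partly open. The plate lies at about (85,214) with its holes at (35,216) and (142,215), and only three jars hang on the rack.

Run:
```python
from h import *
w=pickle.load(open("w1.pkl","rb")); P=cloud(w); I=w["pixels"]; hsv=cv2.cvtColor(I,cv2.COLOR_BGR2HSV)
def m(box,cond,h,name,amin=6):
    k=np.zeros(I.shape[:2],bool); x0,y0,x1,y1=box; k[y0:y1,x0:x1]=cond[y0:y1,x0:x1]
    for c,a,mm in blobs(k,amin): print(name,c,a,ray(w,*c,h)[:2],"depth",np.median(P[mm],0),P[mm][:,2].max())
V=I.max(-1)
m((325,200,350,240),V<50,.09,"post")
m((205,165,240,195),V<50,.14,"switch")
m((10,160,165,265),V<50,.05,"bar")
m((20,200,160,230),(hsv[...,1]>70),.008,"hole")
m((395,140,420,160),(V>120),.061,"rpin")
m((274,140,291,156),(V>115),.061,"dpin")
m((215,78,440,242),V<62,.04,"screw",4)
m((10,160,165,265),(hsv[...,1]<60)&(V>100),.008,"plate",500)
k=np.zeros(I.shape[:2],np.uint8);k[160:268,5:168]=((hsv[...,1]<60)&(V>100))[160:268,5:168]
b=max(blobs(k),key=lambda t:t[1])[2]
pts=np.array([ray(w,u,v,.008)[:2] for v,u in np.argwhere(b)],np.float32);print(cv2.minAreaRect(pts))
cv2.imwrite("pics/c2.png",cv2.resize(I[130:245,210:430],None,fx=3.6,fy=3.6,interpolation=cv2.INTER_CUBIC))
```

```text
post [332.7021 215.3262] 141 [ 0.5032 -0.0282] depth [ 0.5059 -0.0278  0.0995] 0.55236560951167
switch [224.0292 179.6883] 308 [0.5683 0.1087] depth [0.5707 0.1062 0.1483] 0.55236560951167
bar [ 71.1549 225.1622] 962 [0.472  0.3756] depth [0.4761 0.3669 0.0623] 0.55236560951167
hole [157.4545 211.6364] 110 [0.4792 0.2584] depth [0.479  0.2619 0.001 ] 0.0030348929716214057
hole [ 73.5075 214.9799] 199 [0.4733 0.3993] depth [0.4922 0.3661 0.0527] 0.55236560951167
hole [ 21.4237 222.6271] 59 [0.4596 0.4897] depth [0.4563 0.4954 0.0014] 0.0036178949199151544
hole [142.9848 215.0606] 66 [0.4732 0.2833] depth [0.4706 0.2872 0.001 ] 0.004419820497869598
hole [ 35.9  215.85] 20 [0.4718 0.4625] depth [0.4692 0.469  0.0013] 0.0036214707055749473
rpin [405.2698 149.9591] 367 [ 0.5915 -0.1315] depth [ 0.5898 -0.1328  0.0414] 0.06373918118162014
dpin [283.1895 145.9346] 153 [0.5972 0.042 ] depth [0.5967 0.0437 0.0411] 0.06291731796396705
screw [253.9667 147.2333] 90 [0.592  0.0871] depth [0.5942 0.0843 0.056 ] 0.06399122487529335
screw [242.5172 153.431 ] 58 [0.5827 0.1045] depth [0.5868 0.0965 0.0727] 0.08025290873505364
screw [226.5 156.5] 4 [0.5781 0.1287] depth [0.5842 0.1203 0.0721] 0.07488100381717405
screw [224.0654 179.7508] 321 [0.5423 0.135 ] depth [0.5706 0.1062 0.1483] 0.55236560951167
screw [332.6184 215.4803] 152 [ 0.4844 -0.0311] depth [ 0.5056 -0.0277  0.0997] 0.55236560951167
screw [346.2 221.8] 5 [ 0.4738 -0.0527] depth [ 0.4761 -0.0521  0.0441] 0.04939154056204975
plate [ 88.5753 212.1403] 11308 [0.4783 0.3732] depth [0.4828 0.3653 0.0096] 0.55236560951167
((0.472184419631958, 0.37525510787963867), (0.17223384976387024, 0.22304992377758026), 0.013881804421544075)
```

View pics/c2.png

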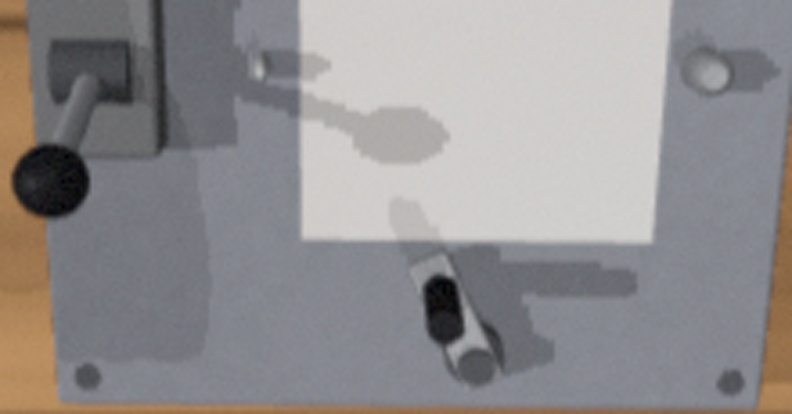

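Run:
```python
from h import *
w=pickle.load(open("w1.pkl","rb"))
ax=ray(w,342.2,231.7,.064)[:2]; post=ray(w,332.7,215.3,.09)[:2]; rel=post-ax
print(ax,post,np.hypot(*rel),np.arctan2(rel[1],rel[0]))
arm.grip(0.6,20); arm.move_pose([*post,.16],Q(0)); print(lin([*post,.083],v=.1,f=8)); st()
arm.grip(0.0,20); s=st()
p=s["tcp_pos"]; r=.038; th0=np.arctan2(p[1]-ax[1],p[0]-ax[0])
ax=p[:2]-r*np.array([np.cos(th0),np.sin(th0)]); print("axis",ax,th0)
for th in np.linspace(th0,1.58,8)[1:]:
    if lin([ax[0]+r*np.cos(th),ax[1]+r*np.sin(th),p[2]],v=.06,f=20): print("stop",th); break
st()
arm.grip(0.5); s=st(); lin([*s["tcp_pos"][:2],.2]); 
arm.move_pose([.60,-.02,.30],Q(0)); snap("wrist","w2"); st()
```

```text
[ 0.4671 -0.0447] [ 0.5033 -0.0282] 0.03976752714092306 0.4265911265981158
False
t10.6 tcp [ 0.5037 -0.0282  0.0835] F [-0.4988 -0.4229 -0.4621] w0.602 g0.0 q [-0.056   0.2911 -0.3152  0.9637  0.      3.0856]
t11.0 tcp [ 0.5035 -0.0283  0.0835] F [-0.7265  0.1528  5.1539] w0.159 g20.3 q [-0.056   0.2909 -0.3155  0.9636 -0.0001  3.0856]
axis [ 0.4689 -0.0438] 0.422553878967389
t12.8 tcp [ 0.468  -0.0068  0.0837] F [-0.3489 -7.104   5.5614] w0.159 g20.5 q [-0.0133  0.2355 -0.3949  0.9412 -0.0019  3.129 ]
t13.2 tcp [ 0.4682 -0.0056  0.0833] F [-0.6974 -0.1375 -0.1823] w0.500 g0.0 q [-0.0123  0.2363 -0.3949  0.9403  0.0004  3.1291]
t14.8 tcp [ 0.5987 -0.0199  0.2985] F [ 0.022  -0.0577  0.2899] w0.497 g0.0 q [-0.0332  0.3645  0.3602  1.5694  0.      3.1083]
```

View pics/w2.png

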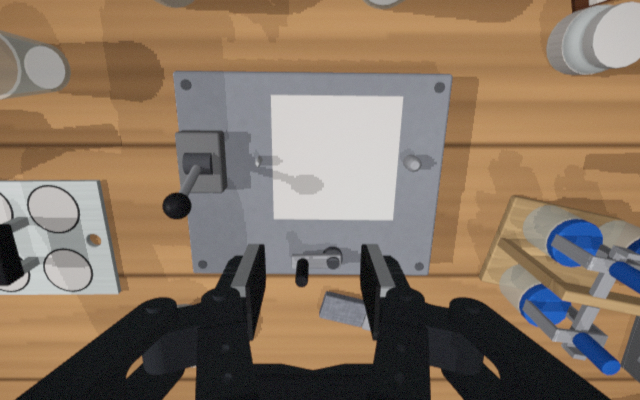

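The clamp is now open, with the arm pointing to +y (axis at (333,256), post at (301,270)). Next come matching close views of the pins and of the plate from the same relative pose, so calibration errors cancel.

Run:
```python
from h import *
arm.move_pose([.605,-.046,.22],Q(0)); arm.dwell(.2); a=snap("wrist","w3"); st()
arm.move_pose([.48,.1,.3],Q(0)); arm.move_pose([.482,.375,.18],Q(0)); arm.grip(1.0); arm.dwell(.2); b=snap("wrist","w4"); st()
cv2.imwrite("pics/c3.png",np.vstack([cv2.resize(a["pixels"][100:300,60:580],(780,300)),cv2.resize(b["pixels"][100:300,60:580],(780,300))]))
```

```text
t15.5 tcp [ 0.6057 -0.0455  0.2219] F [-0.3071 -0.1752 -0.3918] w0.499 g0.0 q [-0.0751  0.3799  0.1905  1.3784  0.0001  3.0659]
t22.4 tcp [0.482  0.375  0.1799] F [-0.379  -0.0147  1.0115] w0.997 g0.0 q [ 0.6613  0.4011  0.1161  1.2859  0.     -2.4804]
```

View pics/c3.png

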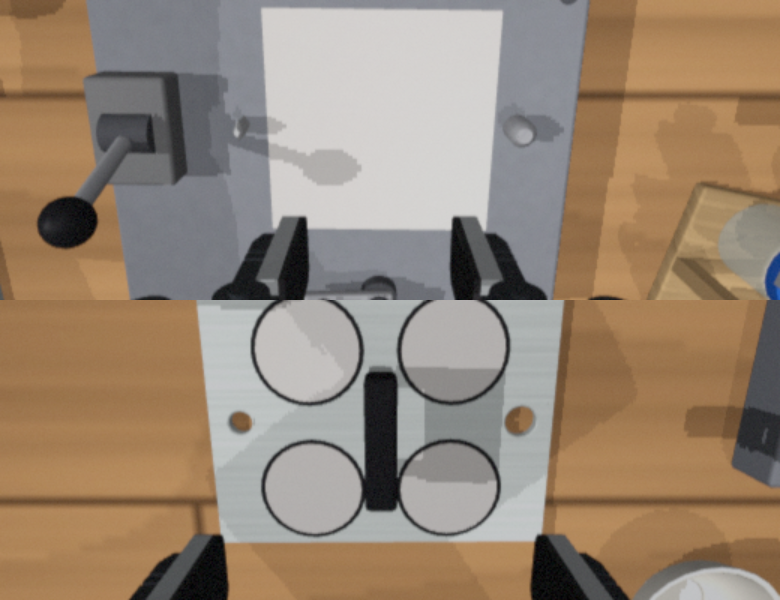

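The top half shows the round pin at crop (519,130) and the diamond pin at (240,127). The bottom half shows the plate's holes at (240,422) and (520,421), with the bar centred at about (381,440).

Run:
```python
from h import *
a=pickle.load(open("w3.pkl","rb")); b=pickle.load(open("w4.pkl","rb"))
hs=cv2.cvtColor(b["pixels"],cv2.COLOR_BGR2HSV)
H={}
for n,(x,y) in dict(d=(220,181),r=(406.5,181)).items():
    k=np.zeros((400,640),bool); x0=int(x); k[y-15:y+15,x0-15:x0+15]=(hs[...,1]>60)[y-15:y+15,x0-15:x0+15]
    c,A,m=max(blobs(k),key=lambda t:t[1]); H[n]=ray(b,*c,.004)[:2]; print(n,c,A,H[n],"dia mm",2*np.sqrt(A/np.pi)/347*(b["T"][2,3]-.004)*1e3)
print("plate mid",(H["d"]+H["r"])/2,"dist",np.linalg.norm(H["d"]-H["r"]),"yaw",-np.arctan2(*(H["d"]-H["r"])))
V=b["pixels"].max(-1); k=np.zeros((400,640),bool); k[140:245,295:340]=(V<60)[140:245,295:340]
c,A,m=max(blobs(k),key=lambda t:t[1]); pts=np.array([ray(b,u,v,.064)[:2] for v,u in np.argwhere(m)],np.float32); print("bar",cv2.minAreaRect(pts))
g=a["pixels"][...,1]
for x,y in ((406,187),(220,185)): print(g[y-10:y+11,x-12:x+13])
```

```text
d [220.9375 180.5547] 128 [0.4712 0.4649] dia mm 12.081003222056161
r [405.6163 179.5969] 258 [0.4723 0.2848] dia mm 17.151727505843677
plate mid [0.4717 0.3748] dist 0.18011976560237475 yaw 0.005979694779854077
bar ((0.47132790088653564, 0.371346652507782), (0.03491324558854103, 0.0833885669708252), 82.47947692871094)
[[125 128 130 130 129 126 117 115 108 103 103 100  92  94 107 112 131 119
  116 116 115 116 114 115 117]
 [129 129 129 129 125 117 108 112 111 106 103  99  96  96  96  94 112 110
  113 117 113 115 112 114 111]
 [127 128 129 128 120 114 113 111 112 113 109 104 102 100  95  97  94 101
  109 113 113 112 112 111 113]
 [129 127 127 120 119 116 114 115 113 113 116 110 105 105 100  97  92  95
   96 107 114 113 114 112 113]
 [128 128 122 117 120 120 121 118 118 118 118 117 117 112 109 107 107 100
   95  99 106 112 111 110 113]
 [128 124 119 121 122 124 123 120 122 120 126 125 123 122 120 115 112 109
  101  95  98 107 114 113 116]
 [130 122 116 118 121 122 126 120 126 131 131 130 131 125 125 125 121 116
  107 102 100 100 107 113 113]
 [133 119 117 118 121 123 127 128 128 134 13
[... 2932 characters left out ...]
72 188 184 143 104  92  93 104 133 138
  136 138 138 138 136 127 125]
 [110 110 111 111 111 110 111 113 141 171 170 122 101  90 100 110 127 129
  131 132 129 130 141 139 138]
 [109 107 109 109 109 108 108 106 115 139 137 110  99  99 107 109 113 111
  112 112 115 116 136 138 135]
 [109 109 109 111 109 112 109 108 111 111 109 106  99 107 111 111 109 112
  110 109 109 112 125 132 131]
 [111 110 111 109 113 107 111 113 108 110 107 101 105 112 108 109 108 112
  110 111 112 110 111 114 112]
 [110 108 111 110 112 111 110 110 107 111 107 106 109 110 110 107 109 110
  111 109 111 110 109 110 109]
 [110 110 111 114 120 114 114 110 110 110 109 110 108 110 108 106 109 112
  109 106 110 108 110 109 109]]
```

Run:
```python
from h import *
a=pickle.load(open("w3.pkl","rb"))
r=ray(a,409.8,190.3,.061)[:2]; d=ray(a,217.3,188,.061)[:2]; seat=(r+d)/2; yaw=-np.arctan2(*(d-r))
print(r,d,np.linalg.norm(d-r),seat,yaw)
c=np.array([.4717,.3748]); ph=np.pi
print(planner.solve_ik([*c,.042],Q(ph+.006)),planner.solve_ik([*seat,.082],Q(ph+yaw)))
arm.move_pose([*c,.15],Q(ph+.006)); arm.dwell(.15)
b=snap("wrist","w5")
hs=cv2.cvtColor(b["pixels"],cv2.COLOR_BGR2HSV); K=b["intrinsics"]
for n,y in (("d",.4649),("r",.2848)):   # recheck the holes from the turned camera
    q=np.linalg.inv(b["T"])@[.4717,y,.004,1]; u=int(K[0,2]+K[0,0]*q[0]/-q[2]); v=int(K[1,2]-K[1,1]*q[1]/-q[2])
    k=np.zeros((400,640),bool); k[v-16:v+16,u-16:u+16]=(hs[...,1]>60)[v-16:v+16,u-16:u+16]
    o=max(blobs(k),key=lambda t:t[1]); print(n,(u,v),o[0],o[1],ray(b,*o[0],.004)[:2])
```

```text
[ 0.5902 -0.1365] [0.5922 0.0442] 0.18073285999982575 [ 0.5912 -0.0461] -0.011307663157666093
[ 0.6714  0.4783 -0.1319  0.9605  0.      0.6654] [-0.0779  0.4298 -0.1003  1.0407  0.     -0.0665]
d (413, 177) [413.8662 177.0127] 157 [0.4715 0.4649]
r (209, 175) [209.8959 176.5741] 317 [0.4723 0.2847]
```

Run:
```python
from h import *
c=np.array([.4718,.3748]); ph=np.pi; seat=np.array([.5912,-.0461]); yaw=-.0113
print(lin([*c,.042],v=.12,f=10)); arm.grip(0.0,70); st()
lin([*c,.25],v=.15); st()
lin([*seat,.25],ph+yaw-.005,v=.25); lin([*seat,.115],v=.12); arm.dwell(.3); s=st()
snap("wrist","w6"); snap("scene","s6")
print(lin([*seat,.081],v=.03,f=12)); st()
```

```text
False
t26.9 tcp [0.4718 0.3747 0.0424] F [-1.1866 -0.9917  5.7617] w0.187 g70.2 q [ 0.6713  0.4779 -0.1315  0.9612 -0.0003  0.6653]
t28.4 tcp [0.4715 0.3746 0.2491] F [-0.398  -0.318  -4.9828] w0.188 g68.9 q [0.6713 0.3694 0.2431 1.446  0.     0.6653]
t31.9 tcp [ 0.5914 -0.0461  0.1153] F [ 0.2424 -0.1779 -6.3358] w0.186 g68.9 q [-0.0779  0.4054 -0.0479  1.1168 -0.     -0.0615]
True
t33.0 tcp [ 0.5909 -0.0461  0.0824] F [-0.7529  0.1025  5.084 ] w0.191 g70.1 q [-0.0778  0.4295 -0.0996  1.0423  0.     -0.0615]
```

Run:
```python
from h import *
ph=np.pi
s=monitor.sense(); p=s["tcp_pos"]
lin([*p[:2],.0815],v=.02,f=15); arm.grip(0.7); lin([*p[:2],.22],v=.15); arm.dwell(.1); b=snap("wrist","w7")
P=cloud(b); hs=cv2.cvtColor(b["pixels"],cv2.COLOR_BGR2HSV)
for n,(x,y) in dict(c1=(-46,-45),c2=(-46,45),c3=(46,-45),c4=(46,45)).items():
    w=np.array([.591+x/1e3,-.046+y/1e3]); q=np.linalg.norm(P[...,:2]-w,axis=-1)<.02
    print(n,q.sum(),np.median(P[q][:,2]) if q.any() else None)
K=b["intrinsics"]
post=np.array([.4685,-.006]); ax=np.array([.4689,-.0438])
arm.move_pose([*post,.16],Q(ph)); arm.grip(.6,20); lin([*post,.084],v=.12,f=10); arm.grip(0,25); s=st()
p=s["tcp_pos"]; th0=np.arctan2(p[1]-ax[1],p[0]-ax[0])
for th in np.linspace(th0,-.06,10)[1:]:
    if lin([ax[0]+.038*np.cos(th),ax[1]+.038*np.sin(th),p[2]],v=.06,f=22): print("stop",th); break
s=st(); arm.grip(.5); p=st()["tcp_pos"]; lin([*p[:2],.2],v=.2); arm.move_pose([.5,-.02,.3],Q(ph)); arm.dwell(.1)
snap("wrist","w8")
```

```text
c1 1529 0.04947980223989945
c2 1531 0.04957015785500629
c3 1201 0.04943214796751916
c4 1210 0.04953773377131637
t37.0 tcp [ 0.469  -0.0069  0.0847] F [-0.1182 -4.8303  3.2977] w0.153 g24.3 q [-0.0133  0.2346 -0.3931  0.9418 -0.002  -0.0128]
t39.5 tcp [ 0.5171 -0.0457  0.0863] F [ 33.6734   5.6064 -23.5538] w0.112 g29.7 q [-0.0898  0.2993 -0.2951  0.9586  0.0027 -0.0904]
t39.9 tcp [ 0.5063 -0.0462  0.0847] F [-0.3101  0.1161 -0.2089] w0.497 g0.0 q [-0.0908  0.297  -0.3029  0.9714 -0.0002 -0.0907]
```

View pics/w8.png

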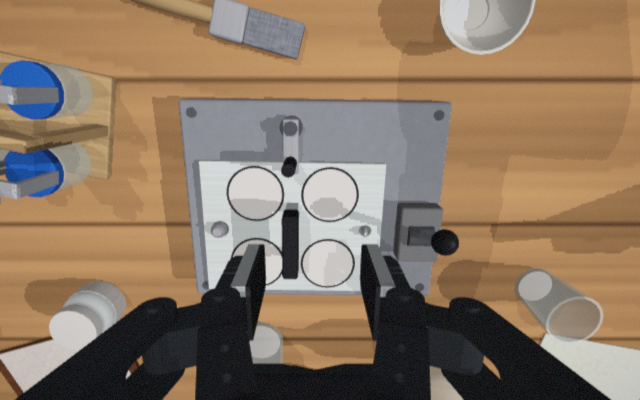

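The plate lies flush, with all four corners at about 49.5 mm. In the view the clamp arm runs from the axis at (290,127) to the post at (289,167), over the plate's edge. I check the clamp angle and measure the rack next.

Run:
```python
from h import *
w=pickle.load(open("w8.pkl","rb")); P=cloud(w); I=w["pixels"]; V=I.max(-1)
k=np.zeros((400,640),bool); k[150:185,275:305]=(V<50)[150:185,275:305]
o=max(blobs(k),key=lambda t:t[1]); print("post",o[0],o[1],ray(w,*o[0],.09)[:2])
k=(P[...,2]>.054)&(P[...,2]<.07); k[:110]=0;k[185:]=0;k[:,:270]=0;k[:,310:]=0
q=P[k]; print("arm",len(q),cv2.minAreaRect(q[:,:2].astype(np.float32)),cv2.fitLine(q[:,:2].astype(np.float32),cv2.DIST_HUBER,0,.01,.01).ravel(), q[:,0].max(),np.median(q[:,2]))
arm.move_pose([.40,-.34,.42],Q(np.pi)); arm.dwell(.15); d=snap("wrist","w9"); st()
```

```text
post [288.7766 166.3147] 197 [ 0.503  -0.0446]
arm 686 ((0.4870084226131439, -0.044544875621795654), (0.017787020653486252, 0.060908108949661255), 89.83614349365234) [ 0.9976  0.0693  0.4867 -0.0432] 0.5174797878060111 0.05994240044253013
t42.8 tcp [ 0.4005 -0.3391  0.4198] F [-0.3475  0.3451 -0.1956] w0.503 g0.0 q [-0.7026  0.2629  0.5246  1.8329  0.0001 -0.7043]
```

View pics/w9.png

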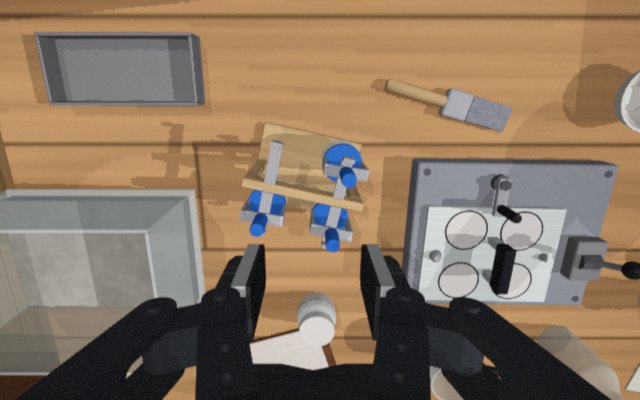

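The clamp reads about 0 rad, so it is closed. This view shows the three knobs at (258,226), (333,240) and (347,178), the rail running from (246,182) to (362,205), the tub at (316,310) and the tank to the left of column 200.

Run:
```python
from h import *
w=pickle.load(open("w9.pkl","rb")); P=cloud(w); I=w["pixels"]; hs=cv2.cvtColor(I,cv2.COLOR_BGR2HSV)
blue=(hs[...,0]>100)&(hs[...,0]<130)&(hs[...,1]>150)&(I[...,0]>60)&(P[...,2]>.14)&(P[...,2]<.25); blue[:,:230]=0
for c,a,m in blobs(blue,20): print("knob",c,a,ray(w,*c,.171)[:2],np.median(P[m],0),P[m][:,2].max())
# pegs/rail at 145 mm
k=(abs(P[...,2]-.145)<.006)&(hs[...,0]<30)&(hs[...,1]>80); k[:, :235]=0;k[:,375:]=0;k[240:]=0
q=P[k]; print("rail",len(q),cv2.minAreaRect(q[:,:2].astype(np.float32)),cv2.fitLine(q[:,:2].astype(np.float32),cv2.DIST_HUBER,0,.01,.01).ravel())
d=pickle.load(open("scene0.pkl","rb")); S=cloud(d)
for nm,C,(x0,y0,x1,y1) in (("tub",S,(180,175,215,212)),("tub w",P,(290,285,345,350))):
    c=C[y0:y1,x0:x1].reshape(-1,3); c=c[(c[:,2]>.05)&(c[:,2]<.09)]; print(nm,len(c),c.min(0),c.max(0))
c=np.vstack([S[40:190,60:220].reshape(-1,3),P[150:400,:235].reshape(-1,3)]); c=c[(c[:,2]>.05)&(c[:,2]<.5)&(c[:,1]<-.43)&(c[:,0]>.35)]
h,_,_=np.histogram2d(c[:,1],c[:,2],bins=[np.arange(-.6,-.42,.02),np.arange(.05,.4,.05)]);print(h)
for nm in("s6",):
    pass
```

```text
knob [347.5537 176.9835] 242 [ 0.4265 -0.2967] [ 0.4226 -0.2981  0.189 ] 0.19110989490435093
knob [258.3422 224.5817] 263 [ 0.4874 -0.4053] [ 0.4823 -0.4034  0.188 ] 0.19175995768851528
knob [331.7977 239.7099] 262 [ 0.5076 -0.3139] [ 0.5016 -0.3146  0.1875] 0.19172239959455023
rail 1115 ((0.4675408899784088, -0.35184717178344727), (0.15882845222949982, 0.08150976151227951), 84.35694122314453) [ 0.2147  0.9767  0.4569 -0.347 ]
tub 335 [ 0.6948 -0.3632  0.0501] [ 0.7562 -0.2979  0.0758]
tub w 1035 [ 0.6941 -0.3611  0.05  ] [ 0.7561 -0.3006  0.073 ]
[[ 166.  229.  376.    0.    0.    0.]
 [ 173.  214.  248.    0.    0.    0.]
 [ 737.  857.  923.    0.    0.    0.]
 [1445. 1511.  919.    0.    0.    0.]
 [   0.    0.    0.    0.    0.    0.]
 [   0.    0.    0.    0.    0.    0.]
 [   0.    0.    0.    0.    0.    0.]
 [   0.    0.    0.    0.    0.    0.]]
```

```bash
cat > jar.py <<'E'
from h import *
SEAT=np.array([.5912,-.0461]); YAW=-.0113; RY=-.216; U=np.array([np.cos(RY),np.sin(RY)])
def circle(x,y): c,s=np.cos(YAW),np.sin(YAW); return SEAT+[c*x-s*y,s*x+c*y]
def pick(k,out):
    k=np.array(k); ph=np.pi+RY
    arm.grip(.55,45); arm.move_pose([*k,.26],Q(ph)); hit=lin([*k,.168],v=.15,f=8)
    arm.grip(0); s=st(); z=s["tcp_pos"][2]; print("hit",hit)
    lin([*k,z+.026],v=.1); o=k+out*.06*U
    print("drag",lin([*o,z+.026],v=.12,f=12)); s=st()
    lin([*o,.35],v=.2); return z
def place(z,c):
    zt=z+(.048+.132)-.169
    lin([*c,.35],np.pi+YAW,v=.25); lin([*c,zt+.012],v=.2); arm.dwell(.1)
    print("touch",lin([*c,zt-.004],v=.03,f=4)); st()
    arm.grip(.45); st(); lin([*c,.28],v=.2)
E
python3 - <<'E'
from jar import *
z=pick([.5076,-.3141],1); place(z,circle(.046,.045)); st()
arm.move_pose([.47,-.1,.35],Q(np.pi)); snap("wrist","w10")
E
```

```text
t45.0 tcp [ 0.5082 -0.3145  0.1693] F [-0.4597  0.6186  4.9582] w0.184 g43.8 q [-0.5541  0.3814  0.0574  1.2446 -0.0001 -0.3382]
hit False
drag False
t46.0 tcp [ 0.5656 -0.3267  0.1945] F [-0.1503 -0.6591 -1.96  ] w0.181 g43.9 q [-0.5237  0.4731  0.27    1.3694 -0.0001 -0.3078]
touch True
t49.9 tcp [ 0.6379 -0.0018  0.1803] F [-0.9455 -0.2063  5.7382] w0.183 g44.5 q [-0.0025  0.4478  0.1921  1.3141 -0.0005  0.0087]
t50.3 tcp [ 0.6374 -0.0017  0.1794] F [ 0.0319  0.5722 -0.0236] w0.455 g0.0 q [-0.0025  0.449   0.1916  1.3147 -0.0002  0.0087]
t50.9 tcp [ 0.6376 -0.0016  0.279 ] F [-1.24    0.0492 -0.1359] w0.449 g0.0 q [-0.0024  0.4362  0.4232  1.5595 -0.0002  0.0089]
```

View pics/w10.png

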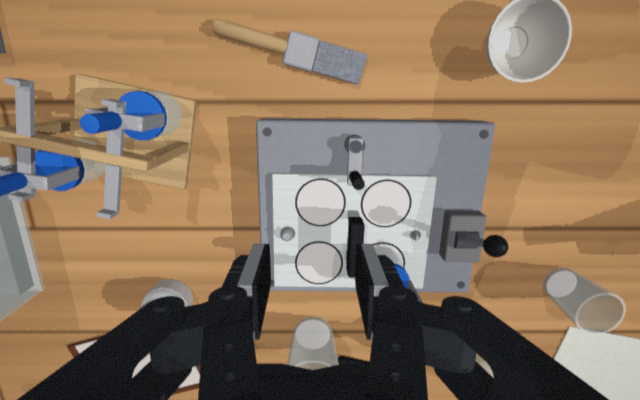

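The first jar stands on its circle, with the knob at about (398,278) half behind a finger, and the plate has not moved. Two jars remain at about (100,122) and (15,183).

Run:
```python
from jar import *
z=pick([.4265,-.2970],-1); place(z,circle(-.046,.045)); arm.move_pose([.47,-.15,.35],Q(np.pi))
w=read_camera("wrist"); P=cloud(w)
for x,y in((-46,-45),(46,-45)):
    q=np.linalg.norm(P[...,:2]-circle(x/1e3,y/1e3),axis=-1)<.015; print(q.sum(),np.median(P[q][:,2]))
z=pick([.4874,-.4055],1); place(z,circle(.046,-.045))
arm.move_pose([.40,-.1,.42],Q(np.pi)); arm.dwell(.1); snap("wrist","w11"); snap("scene","s11"); snap("side","d11"); st()
```

```text
t54.1 tcp [ 0.4271 -0.2973  0.1691] F [-0.4178  0.6719  6.2026] w0.182 g43.8 q [-0.6083  0.2522 -0.1327  1.1838  0.0002 -0.3923]
hit False
drag False
t55.2 tcp [ 0.3684 -0.2845  0.1952] F [ 0.9099 -0.2413 -1.5783] w0.181 g43.9 q [-0.6577  0.1472 -0.2003  1.2223  0.0002 -0.4414]
touch True
t59.1 tcp [ 0.546  -0.0007  0.1802] F [-1.008  -0.1921  6.2431] w0.181 g44.6 q [-0.0011  0.29   -0.0504  1.2294 -0.0004  0.0102]
t59.4 tcp [ 0.5454 -0.0006  0.1794] F [ 0.3     0.0948 -0.5626] w0.450 g0.0 q [-0.001   0.291  -0.051   1.2299 -0.0002  0.0102]
354 0.04957390941806031
207 0.04950819822616037
t63.4 tcp [ 0.4879 -0.4059  0.1692] F [0.1851 0.6629 6.4255] w0.181 g43.8 q [-0.694   0.4453  0.1594  1.2828  0.0002 -0.478 ]
hit False
drag False
t64.4 tcp [ 0.5454 -0.418   0.1945] F [-0.3867  0.0784 -1.8682] w0.181 g43.9 q [-0.6539  0.5369  0.3786  1.4141 -0.0002 -0.438 ]
touch True
t68.3 tcp [ 0.6368 -0.0916  0.1803] F [-1.7337  0.3182  5.2582] w0.180 g44.6 q [-0.1428  0.4576  0.2082  1.3205  0.     -0.1316]
t68.7 tcp [ 0.6364 -0.0915  0.1793] F [0.0223 0.1653 0.9532] w0.451 g0.0 q [-0.1429  0.4589  0.2077  1.321   0.     -0.1316]
t70.7 tcp [ 0.4007 -0.1     0.4191] F [ 0.2518  0.7835 -0.5253] w0.450 g0.0 q [-0.2446  0.0552  0.2655  1.783   0.     -0.2449]
```

View pics/w11.png

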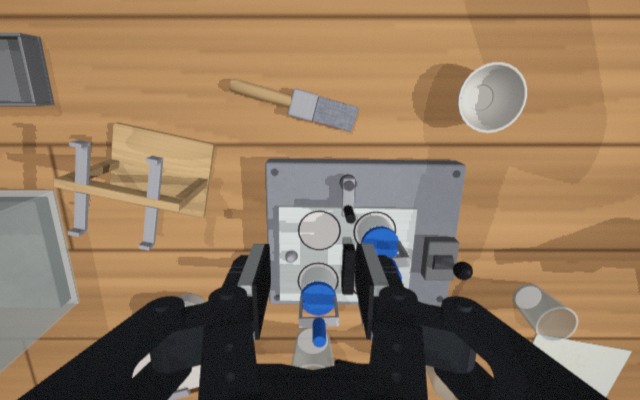

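The rack is empty and the jars stand on three circles (knobs at about (319,332), (390,275) and under the finger at right). I verify the jar positions and then push the switch.

Run:
```python
from jar import *
def chk(d,nm):
    P=cloud(d); I=d["pixels"]; hs=cv2.cvtColor(I,cv2.COLOR_BGR2HSV)
    m=(hs[...,0]>100)&(hs[...,0]<130)&(hs[...,1]>150)&(I[...,0]>60)&(np.linalg.norm(P[...,:2]-SEAT,axis=-1)<.16)
    for c,a,k in blobs(m&(P[...,2]>.155)&(P[...,2]<.22),8): print(nm,"knob",ray(d,*c,.182)[:2],a)
chk(pickle.load(open("s11.pkl","rb")),"scene"); chk(pickle.load(open("d11.pkl","rb")),"side")
print([circle(x,y) for x,y in((.046,.045),(-.046,.045),(.046,-.045))])
arm.grip(0); y=.1078
arm.move_pose([.51,y,.25],Q(np.pi)); lin([.52,y,.136],v=.15,f=10); st()
print(lin([.640,y,.136],v=.08,f=25)); st()
s=monitor.sense()["tcp_pos"]; lin([s[0]-.02,y,.136],v=.1); lin([s[0]-.03,y,.3],v=.2)
arm.move_pose([.38,.1,.40],Q(np.pi)); arm.dwell(.1)
w=snap("wrist","w12"); d=snap("scene","s12"); e=snap("side","d12"); chk(d,"scene"); chk(e,"side"); st()
cv2.imwrite("pics/c12.png",np.hstack([cv2.resize(d["pixels"][130:280,200:400],(400,300)),cv2.resize(e["pixels"][130:280,220:420],(400,300))]))
```

```text
scene knob [ 0.5471 -0.    ] 64
scene knob [ 0.6373 -0.091 ] 60
scene knob [ 0.6384 -0.0011] 68
side knob [ 0.6348 -0.09  ] 42
side knob [ 0.6355 -0.0002] 45
side knob [0.5431 0.0012] 48
[array([ 0.6377, -0.0016]), array([ 0.5457, -0.0006]), array([ 0.6367, -0.0916])]
t73.1 tcp [0.5206 0.1076 0.137 ] F [-0.178   0.5631  0.0957] w0.002 g0.0 q [ 0.2039  0.2907 -0.1646  1.114  -0.      0.2044]
True
t73.8 tcp [0.5553 0.1079 0.138 ] F [-3.6646 -0.5046 12.4207] w-0.000 g6.0 q [ 0.1918  0.3454 -0.0807  1.143   0.0001  0.1919]
scene knob [ 0.5461 -0.0007] 64
scene knob [ 0.6375 -0.0909] 59
scene knob [ 0.6383 -0.0013] 69
side knob [ 0.6348 -0.09  ] 42
side knob [ 0.6358 -0.0007] 44
side knob [0.5431 0.0012] 50
t76.1 tcp [0.3807 0.1    0.3987] F [ 0.5834  0.2058 -0.2457] w0.001 g0.0 q [ 0.257   0.0127  0.168   1.7286 -0.      0.2573]
```

View pics/c12.png

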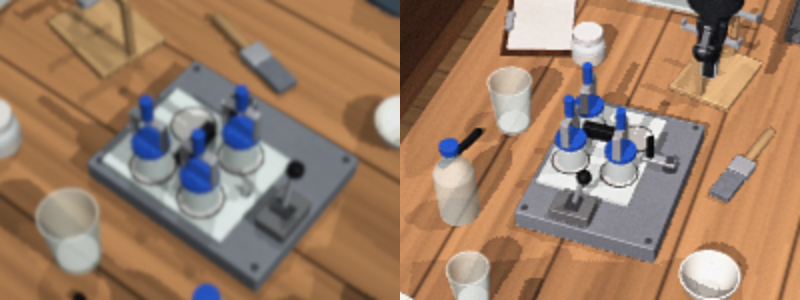

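View pics/w12.png

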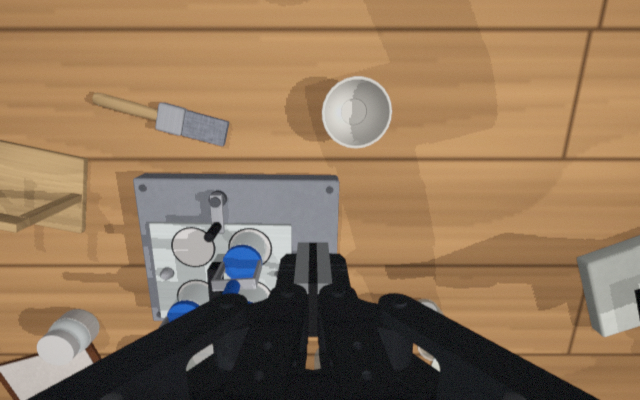

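The jars stand upright on their circles with the plate clamped. The push stopped early on a contact transient, so the lever (ball at (295,168) in the crop) has only partly moved. I push again, more slowly.

Run:
```python
from jar import *
def ball(tag):
    d=snap("scene","s"+tag); e=snap("side","d"+tag); c=[]
    for im,(x0,y0,x1,y1) in ((d,(325,190,375,240)),(e,(285,195,330,240))):
        k=np.zeros((400,640),bool); k[y0:y1,x0:x1]=(im["pixels"].max(-1)<45)[y0:y1,x0:x1]
        c.append(max(blobs(k,4),key=lambda t:t[1])[0])
    x=tri(d,c[0],e,c[1]); print("ball",x,c)
ball("13"); y=.1078
arm.move_pose([.51,y,.25],Q(np.pi)); lin([.52,y,.139],v=.15)
for x in (.56,.575,.59,.60,.61,.617,.622,.626):
    h=lin([x,y,.139],v=.04,f=33); s=monitor.sense(); print(x,h,s["tcp_pos"],s["ft_force"])
    if h and s["tcp_pos"][0]>.612: break
s=monitor.sense()["tcp_pos"]; lin([s[0]-.02,y,.139],v=.1); lin([s[0]-.03,y,.3],v=.2)
arm.move_pose([.38,.1,.40],Q(np.pi)); arm.dwell(.2); ball("14"); st()
```

```text
ball [0.5731 0.0933 0.1858] [array([347.14, 214.68]), array([319.569 , 196.9483])]
0.56 False [0.5608 0.1078 0.1403] [-2.4082 -0.0358 10.4598]
0.575 False [0.578  0.1078 0.1425] [-0.917  -2.3127 23.7853]
0.59 False [0.5936 0.1077 0.1422] [ 3.2526 -1.354  18.1295]
0.6 False [0.6022 0.1078 0.1406] [ 2.765  -0.5295  9.3608]
0.61 False [0.6102 0.1078 0.1387] [ 0.1193 -0.5824  2.2402]
0.617 False [0.6172 0.1078 0.1388] [0.5107 0.1332 0.2666]
0.622 False [0.6222 0.1078 0.1389] [ 0.2472 -0.2566  0.8906]
0.626 False [0.6262 0.1078 0.1389] [ 0.4016 -0.5308  0.3209]
ball [0.5936 0.0683 0.1422] [array([335.1864, 229.5424]), array([319.7018, 196.9474])]
t84.3 tcp [0.3806 0.1    0.3992] F [ 0.067  -0.0191 -0.0993] w-0.003 g0.0 q [ 0.257   0.012   0.1685  1.7291 -0.      0.2573]
```

```bash
cat >> jar.py <<'E'
def ball():
    d=read_camera("scene"); P=cloud(d); k=(P[...,2]>.118)&(P[...,2]<.16)&(abs(P[...,1]-.108)<.022)&(abs(P[...,0]-.606)<.07)&(d["pixels"].max(-1)<70)
    o=blobs(k,8)
    for c,a,m in o: print("ball",c,a,np.median(P[m],0),"ray",ray(d,*c,.134)[:2])
E
python3 - <<'E'
from jar import *
ball(); y=.1078
arm.move_pose([.505,y,.25],Q(np.pi)); lin([.505,y,.122],v=.15)
for x in (.545,.56,.575,.59,.60,.61,.617,.622,.626):
    h=lin([x,y,.122],v=.04,f=33); s=monitor.sense(); print(x,h,s["tcp_pos"],s["ft_force"])
    if h and s["tcp_pos"][0]>.612: break
s=monitor.sense()["tcp_pos"]; lin([s[0]-.03,y,.122],v=.1); lin([s[0]-.04,y,.3],v=.2)
arm.move_pose([.38,.1,.40],Q(np.pi)); arm.dwell(.2); ball(); st()
E
```

```text
ball [335.1493 229.0597] 67 [0.6306 0.1111 0.1432] ray [0.626  0.1082]
0.545 False [0.5448 0.1078 0.122 ] [-0.3082  0.0313 -0.1889]
0.56 False [0.56   0.1078 0.1218] [-0.2137 -0.0513  0.5571]
0.575 False [0.575  0.1077 0.1218] [-1.096   0.0956  0.0618]
0.59 False [0.59   0.1078 0.1218] [-1.4245 -0.9283 -0.2394]
0.6 False [0.6002 0.1078 0.1219] [-0.2635  0.2353 -0.1259]
0.61 False [0.608  0.1078 0.1217] [-9.4485  0.1302  5.0679]
0.617 True [0.6073 0.1078 0.1206] [-5.7282  1.8847  4.1863]
0.622 True [0.607  0.1077 0.1198] [-5.0019  0.2404  4.3687]
0.626 True [0.6067 0.1075 0.1189] [-4.4445  0.0004  2.9278]
ball [333.7887 230.6901] 71 [0.6358 0.1108 0.1403] ray [0.6322 0.1083]
t93.1 tcp [0.3808 0.1001 0.3989] F [-0.2869 -0.2776 -0.8479] w0.000 g0.0 q [ 0.257   0.0128  0.1685  1.7289 -0.      0.2573]
```

Run:
```python
from jar import *
a=pickle.load(open("w3.pkl","rb")); P=cloud(a); I=a["pixels"]
print("pivot",ray(a,143.3,188,.07))
k=np.zeros((400,640),bool); k[145:225,110:190]=True
q=P[k]
for lo,hi in((.05,.068),(.068,.085)):
    c=q[(q[:,2]>lo)&(q[:,2]<hi)&(q[:,1]>.06)]; print(lo,len(c),np.percentile(c,[2,50,98],axis=0).tolist())
# ball at start, same measure as now
d=pickle.load(open("scene0.pkl","rb")); S=cloud(d)
for nm,d in (("start",d),("now",read_camera("scene"))):
    S=cloud(d); k=(S[...,2]>.118)&(S[...,2]<.16)&(abs(S[...,1]-.108)<.022)&(abs(S[...,0]-.606)<.07)&(d["pixels"].max(-1)<70)
    o=max(blobs(k,8),key=lambda t:t[1]); c=o[0]; print(nm,c,np.median(S[o[2]],0),ray(d,*c,.132))
cv2.imwrite("pics/c15.png",np.hstack([cv2.resize(d["pixels"][190:270,300:380],(400,400),interpolation=cv2.INTER_CUBIC),cv2.resize(read_camera("side")["pixels"][190:250,280:340],(400,400),interpolation=cv2.INTER_CUBIC)]))
```

```text
pivot [0.5947 0.1091 0.07  ]
0.05 3239 [[0.5597640227466751, 0.08376133836544022, 0.051794398984210614], [0.605056574395807, 0.09990704108621448, 0.06567190076845064], [0.6275388888515016, 0.1316347389935572, 0.06740878819666761]]
0.068 866 [[0.5822558161239232, 0.09377096389765842, 0.06832524302007192], [0.5951474726429221, 0.10572735496736824, 0.07450224449265747], [0.6044114203274219, 0.12352508588771163, 0.08288999123988076]]
start [347.7612 213.5672] [0.5732 0.1114 0.1464] [0.5649 0.1059 0.132 ]
now [333.7887 230.6901] [0.6355 0.1104 0.1407] [0.6312 0.1077 0.132 ]
```

View pics/c15.png

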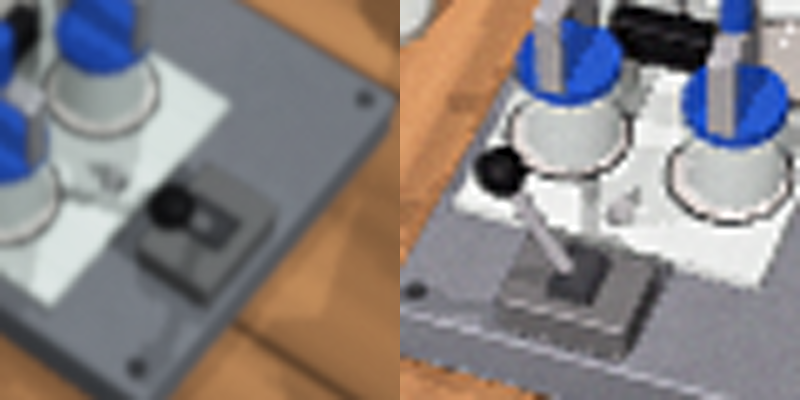

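The last view shows the lever leaning fully away from the robot, with the ball about 37 mm past the pivot, which is about 0.97 rad or more, and it held against three 33 N pushes. The jars still stand on their circles. One numeric check of the clamp and plate, then I hand in.

Run:
```python
from jar import *
w=pickle.load(open("w12.pkl","rb")); P=cloud(w); I=w["pixels"]
k=np.zeros((400,640),bool); k[215:248,195:228]=(I.max(-1)<50)[215:248,195:228]
o=max(blobs(k),key=lambda t:t[1]); p=ray(w,*o[0],.09)[:2]; print("post",p,np.arctan2(p[1]+.0438,p[0]-.4689)-YAW)
q=np.linalg.norm(P[...,:2]-circle(-.046,-.045),axis=-1)<.02; print("plate",np.median(P[q][:,2]))
ok=abs(np.arctan2(p[1]+.0438,p[0]-.4689)-YAW)<.12
print(ok)
if ok: st(); print(job.job_done())
```

```text
post [ 0.5016 -0.0428] 0.0415633036540405
plate 0.049416826227418886
True
t93.2 tcp [0.3806 0.1    0.3993] F [ 0.4034  0.3278 -0.0614] w-0.001 g0.0 q [0.257  0.0118 0.1686 1.7291 0.     0.2573]
the job is handed in; nothing more can be done
None
```

I handed the job in at about 93 s: the plate lies flush on both pins under the closed clamp, all three jars stand upright on circles 2, 3 and 4, and the light switch is pushed over to its stop; the hand-in call gave no verdict.

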